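# Raise the lab jack under the hanging pot

## Task

The lidded steel pot hangs by its flange in the ring of the support stand. Turn the knob of the lab jack that stands under it clockwise until the platform just touches the pot and takes its weight, lifting it off the ring by no more than a centimetre. Let go of the knob, and leave the spare jack with the tape roll as it is.

Things in the scene. Friction and masses are not known exactly. Their poses are not given: they have to be found in the camera images.
- pot: Lidded steel pot, 95 mm high, 0.18 kg: body 54 mm across, flange 75 mm across with its underside 70 mm above the pot's bottom, black button on the lid. Hangs loosely by the flange on a fixed ring (80 mm outside, 10 mm thick) held by a rod behind it. Origin: centre of the pot's underside, z up; at the start 8 to 28 mm above the jack's platform.
- jack_platform: Bare aluminium platform, 120 x 100 mm, of the scissor lab jack under the pot; moves only straight up and down. Origin: centre of its upper face, 73 mm above the worktop at the start (fully down); x points away from the knob, z up. It rises 20 mm per radian of knob turn, 38 mm in all, and stays where it is left.
- jack_grip (a point): On the upright axis of that jack's knob, 84 mm above the worktop, 175 mm in front of the platform's centre; x along the bar, z up. Knob: black bar 46 long, 14 thick, 62 to 98 mm above the worktop, on a 42 mm hub and grey 46 mm housing. Starts at its lower stop, bar 40 deg anticlockwise of the jack's x; clockwise from above raises, 1.9 rad in all; stiff (0.2 N m), stays where left.
- spare_jack_platform: Platform of a second, identical lab jack beside it, with a roll of masking tape on it and nothing above it: not to be used. Origin at the centre of its upper face, x away from its knob; it too stands at 73 mm.

How it is judged:
By the outcome, as a careful person would: the job done as asked, in the order asked, and still so for the second after the job is handed in, with the robot touching nothing.
It also fails if it takes over 35 s, if anything falls off the work surface, if the arm or the gripper's body presses on something with over 40 N, if the wrist force passes 120 N, or if a joint passes its speed limit or range.

## Robot

A 6-joint arm with a two-finger parallel gripper is mounted at the origin on a cart in front of the work surface, level with it; the furniture and walls round the work are solid. World frame = base frame: x ahead of the robot, y to its left, z up, the work surface at z = 0. Lengths are in mm, angles in degrees, forces in N, time in s.
With the tool pointing down it reaches from about 325 to 850 mm from the base axis. Payload 15.5 kg.
Tool frame: the origin (TCP) lies at the very end of the fingers, on their centre line; the grasp point (between the pads) lies 19 mm behind it (grip_depth is the distance from the TCP to the grasp point, in mm); y points along the fingers, z is the direction in which the jaws open and shut, and the axes are right-handed (so a half turn about y gives the same grasp; the last joint's range is limited). The gripper opens to 91 mm and grips with 3 to 60 N. Pads are 32 mm wide; open, the fingers measure 118 mm over their backs; the gripper's body (76 mm by 178 mm) begins 60 mm behind the grasp point.
Start: joints at [-74.284, 28.281, 77.091, -0, 74.628, -5.472], TCP at [225.894, -582.751, 213.915] pointing down, gripper open.
Joint ranges: [-166.48, 166.48], [-47.26, 123.95], [12.59, 153.08], [-70.14, 250.14], [6.76, 159.57], [-176.63, 176.63]. Speed limits (degrees/s): [108.29, 108.29, 147.25, 172.46, 172.46, 172.46].

## Interface

Orientations are given as [roll, pitch, yaw] about the fixed x, y, z axes, in that order (R = Rz(yaw) Ry(pitch) Rx(roll)).
In Python, from station import sense, snapshot, job_done, grip_depth gives the robot as it stands. The module is installed in compiled form; this text tells all that it offers.
- The arm moves only by the shell command python3 -m pendant 'ROWS' [FORCE]. ROWS is JSON, a list of rows, each a list of 3 entries, a list of its own where there are three numbers: the shift along the tool's x, y, z in mm, then the turn, a rotation vector about the tool's x, y, z in degrees, then the opening, from 0 (shut) to 1 (fully open). A call has 1 to 12 rows; each row shifts and turns the pose as measured when the row begins, along the tool's axes as they then stand; what a row does not reach is not made up. A row lasts 1/10 s, in which the tool goes at most 50 mm and 8.59 degrees, less where a joint would pass 70% of its speed; a pose out of reach is approached as far as the arm can. A call with a gripper value outside its range is refused whole. The fingers move at their own pace and stop on an object; FORCE is the grip in N (left out, the last holds). Time passes only in rows, so rows that do not move let the fingers close. It gives the time, the measured TCP pose, the force and the opening at its end, in the units of the state.
- sense(): the state, without advancing time (a new reading comes with each control period).
- snapshot(name): name is "scene" or "top"; returns a dict with "frame" (420x560x3 uint8, blue, green, red), "K" (3x3 intrinsics, pixels), "rvec" (rotation vector, rad) and "tvec" (3), from world to camera coordinates, as OpenCV has them. Camera axes: x right, y down, z forward; pixel columns grow to the right and rows downward; lengths in mm; the calibration is good to about 2 mm. A picture is of the moment at which its call begins. There is no depth.
- job_done(): hands the job in, once; it reports no verdict.
The state is a dict: "clock": time; "joints": joint angles; "qd": joint speeds; "tau": joint torques, N m; "eef_pos": TCP position; "tool_rot": TCP orientation; "force": force on the tool from outside, world axes, zero at the start; "wrist_torque": the same for the moment, N m; "width": opening from 0.0 (shut) to 1.0 (fully open).
Only numpy, scipy, OpenCV 4.12 (cv2) and the standard library are available. Lean on these libraries where they do the work, as an engineer would, in place of code of your own. Each camera call takes 0.05 s, during which the arm holds its last target.

## Working session

There is one attempt and no reset: what is moved stays moved. The work goes in short steps, Python scripts to look and compute and a shell command to move; the robot and the scene stay as the last step left them, time stands still between calls to the robot, and variables do not carry over. Pictures are saved under pics/ and viewed, and the job is handed in when it is done.

```bash
mkdir -p pics
cat > h.py <<'E'
import numpy as np, cv2
from station import sense, snapshot
def snap(n,fn):
    s=snapshot(n); cv2.imwrite('pics/'+fn,s['frame']); np.savez(fn[:-4]+'.npz',**s); return s
def ray(s,u,v):
    R=cv2.Rodrigues(np.array(s['rvec'],float))[0]; t=np.array(s['tvec'],float).ravel()
    d=R.T@np.linalg.inv(np.array(s['K']))@np.array([u,v,1.]); return -R.T@t,d
def onz(s,u,v,z):
    o,d=ray(s,u,v); return o+d*(z-o[2])/d[2]
def proj(s,p):
    return cv2.projectPoints(np.array(p,float).reshape(-1,1,3),np.array(s['rvec'],float),np.array(s['tvec'],float),np.array(s['K'],float),None)[0].reshape(-1,2)
E
python3 - <<'E'
from h import *
for n in('scene','top'):
    s=snap(n,n+'0.png'); print(n,ray(s,280,210))
print(sense())
E
```

```text
scene (array([173.90920989, 584.99158016, 532.69329223]), array([ 0.47384571, -0.72041079, -0.50665889]))
top (array([ 432.75575716,   -6.12613346, 1184.61427302]), array([ 0.15549207,  0.0112301 , -0.98782005]))
{'clock': 0.1, 'joints': array([-7.42835828e+01,  2.83102655e+01,  7.71227026e+01, -1.40774771e-03,
        7.46274356e+01, -5.47199643e+00]), 'qd': array([-0.02801658,  0.02377278,  0.00288731, -0.01334727, -0.02982493,
        0.01171195]), 'tau': array([ 5.46137526e-03, -8.80233049e+01, -3.82546842e+01,  7.10147875e-02,
        4.83194925e-02,  8.14355900e-06]), 'eef_pos': array([ 225.80091746, -582.43386423,  213.41456733]), 'tool_rot': array([-9.00602579e+01,  4.40925270e-03, -1.58811215e+02]), 'force': array([-0.04774995,  0.24864912,  0.22097219]), 'wrist_torque': array([-0.00086062, -0.04173273,  0.0418929 ]), 'width': 0.9977872593291371}
```

View pics/scene0.png

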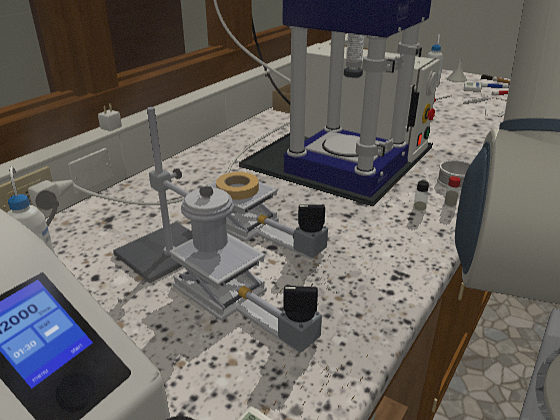

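View pics/top0.png

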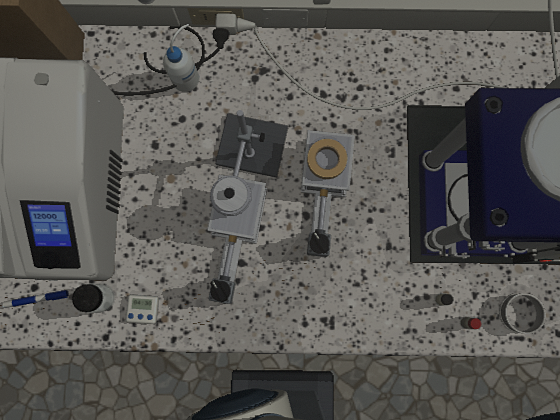

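The scene view shows the target jack under the pot, with its black knob at about (300,303). In the top view that knob is at (220,290). The spare jack with the tape roll has its knob at top (318,242). I'll zoom in on both knobs.

Run:
```python
from h import *
a=cv2.imread('pics/top0.png')[165:315,180:380]; b=cv2.imread('pics/scene0.png')[170:360,150:350]
cv2.imwrite('pics/z_top.png',cv2.resize(a,None,fx=4,fy=4,interpolation=cv2.INTER_CUBIC))
cv2.imwrite('pics/z_scene.png',cv2.resize(b,None,fx=3,fy=3,interpolation=cv2.INTER_CUBIC))
```

```text
(no output)
```

View pics/z_top.png

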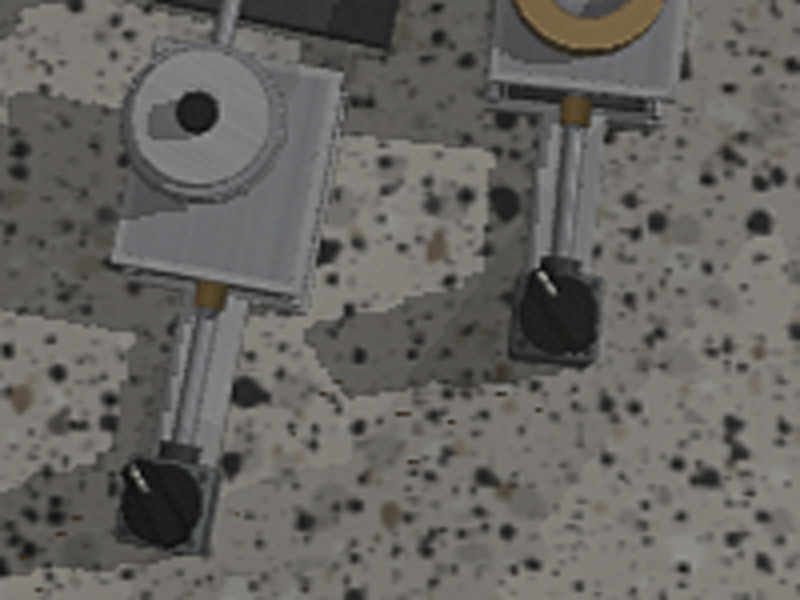

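View pics/z_scene.png

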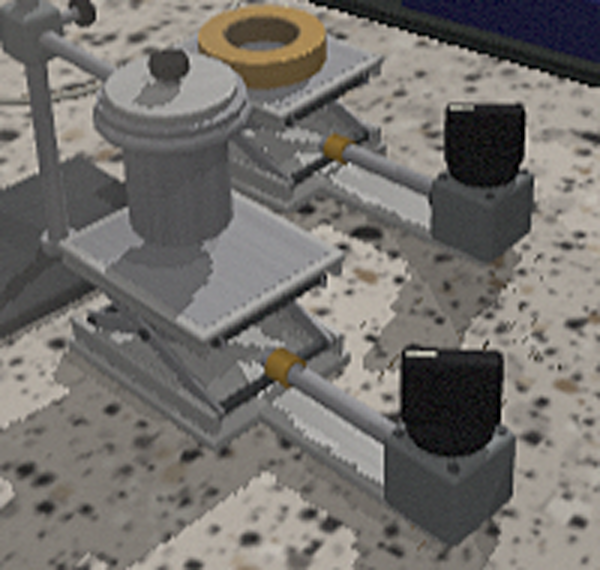

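The zooms show the platform's corners at zoom (115,262), (300,300) and (342,72). The bar has a white mark at its far-left end, at (138,480), and the hub centre is near (160,505). Next I'll turn these into positions.

Run:
```python
from h import *
t=dict(np.load('top0.npz')); s=dict(np.load('scene0.npz'))
Z=lambda u,v:(180+(u-1.5)/4,165+(v-1.5)/4)
S=lambda u,v:(150+(u-1)/3,170+(v-1)/3)
for n,p in dict(LL=(115,262),LR=(300,298),UR=(342,72)).items(): print(n,onz(t,*Z(*p),73))
for n,p in dict(near=(207,336),right=(340,256),left=(63,240)).items(): print('scene',n,onz(s,*S(*p),73))
# hub mask: dark pixels
g=cv2.cvtColor(t['frame'],cv2.COLOR_BGR2GRAY)
for x0,y0 in((220,290),(319,242)):
    m=np.zeros_like(g); m[y0-14:y0+14,x0-14:x0+14]=(g[y0-14:y0+14,x0-14:x0+14]<42)*255
    c=max(cv2.findContours(m,0,1)[0],key=cv2.contourArea); (cx,cy),r=cv2.minEnclosingCircle(c)
    M=cv2.moments(c); print(cx,cy,r,M['m10']/M['m00'],M['m01']/M['m00'],onz(t,cx,cy,75),onz(t,cx,cy,98))
    b=t['frame'][y0-14:y0+14,x0-14:x0+14].astype(int)
    cv2.imwrite(f'pics/k{x0}.png',cv2.resize(np.clip(b*3,0,255).astype(np.uint8),None,fx=16,fy=16,interpolation=cv2.INTER_NEAREST))
print('mark',onz(t,*Z(138,480),98))
# scene bar top corners
for p in((402,350),(502,352),(437,353)): print('scn bar',onz(s,*S(*p),98))
```

```text
LL [563.92682165 152.46585895  73.        ]
LR [546.79164521  57.37164222  73.        ]
UR [664.80626713  38.29038657  73.        ]
scene near [565.16339876 152.3727699   73.        ]
scene right [549.53738611  62.29723235  73.        ]
scene left [680.76077588 131.74611242  73.        ]
219.0918426513672 290.26531982421875 11.93687629699707 219.9460370994941 290.98088813940416 [442.46333904 126.2498598   75.        ] [442.26212102 123.50598031  98.        ]
319.2704772949219 241.8360595703125 13.035438537597656 319.1136496777973 243.3995313415348 [542.93061651 -74.52571892  75.        ] [540.64692043 -73.10793753  98.        ]
mark [453.11257755 133.65491574  98.        ]
scn bar [463.93238548 134.88618499  98.        ]
scn bar [425.60087808 111.12504818  98.        ]
scn bar [449.6361058  127.93778733  98.        ]
```

View pics/k220.png

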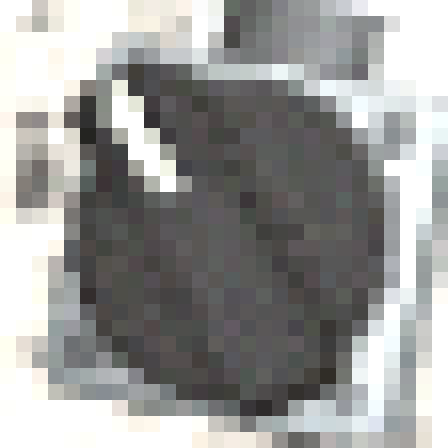

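Both views agree. The jack's yaw is about -9.9° and the platform centre about (614.6, 95.1); its measured sides are roughly 97 x 119 mm, against 100 x 120 given. The knob axis is about (442.3, 124.8), which matches the hub circle, and the bar's yaw is about 30°. I'll grasp with tool yaw 30, where joint 6 starts near -104° and has room for the clockwise turn.

First I'll move across at the current height with a fixed orientation.

```bash
python3 -m pendant '[[[-25,0,-32],[0,0,0],1],[[-25,0,-32],[0,0,0],1],[[-25,0,-32],[0,0,0],1],[[-25,0,-32],[0,0,0],1],[[-25,0,-32],[0,0,0],1],[[-25,0,-32],[0,0,0],1],[[-25,0,-32],[0,0,0],1],[[-25,0,-32],[0,0,0],1],[[-25,0,-32],[0,0,0],1]]'
```

```text
clock: 1.0
eef_pos: [332.2, -223.2, 210.9]
tool_rot: [-90.2, -0.0, -159.2]
force: [0.4, 0.7, -0.6]
width: 0.996
```

```bash
python3 -m pendant '[[[-25,0,-32],[0,0,0],1],[[-25,0,-32],[0,0,0],1],[[-25,0,-32],[0,0,0],1],[[-25,0,-32],[0,0,0],1],[[-25,0,-32],[0,0,0],1],[[-25,0,-32],[0,0,0],1],[[-25,0,-32],[0,0,0],1],[[-25,0,-32],[0,0,0],1],[[-25,0,-32],[0,0,0],1]]' && python3 -m pendant '[[[0,0,0],[0,-8.5,0],1],[[0,0,0],[0,-8.5,0],1],[[0,0,0],[0,-8.5,0],1],[[0,0,0],[0,-8.5,0],1],[[0,0,0],[0,-8.5,0],1],[[0,0,0],[0,-8.5,0],1],[[0,0,0],[0,-8.5,0],1],[[0,0,0],[0,-8.5,0],1],[[0,0,0],[0,-8.5,0],1],[[0,0,0],[0,-8.5,0],1],[[0,0,0],[0,-8.5,0],1]]' && python3 -m pendant '[[[0,0,0],[0,-8.5,0],1],[[0,0,0],[0,-8.5,0],1],[[0,0,0],[0,-8.5,0],1],[[0,0,0],[0,-8.5,0],1],[[0,0,0],[0,-8.5,0],1],[[0,0,0],[0,-8.5,0],1],[[0,0,0],[0,-8.5,0],1],[[0,0,0],[0,-8.5,0],1],[[0,0,0],[0,-8.5,0],1],[[0,0,0],[0,-8.5,0],1],[[0,0,0],[0,-8.5,0],1]]'
cat > go.py <<'E'
import sys; from h import *
from scipy.spatial.transform import Rotation as Ro
st=sense(); R=Ro.from_euler('xyz',st['tool_rot'],degrees=True)
x,y,z,yaw=map(float,sys.argv[1:5])
G=Ro.from_euler('xyz',[-90,0,yaw],degrees=True)
print('shift',R.inv().apply(np.array([x,y,z])-st['eef_pos']).round(1),'turn',np.degrees((R.inv()*G).as_rotvec()).round(1),'t',st['clock'],'q',st['joints'].round(1),'tau_w',st['wrist_torque'].round(2),'F',st['force'].round(1))
E
python3 go.py 442.3 124.8 130 30
```

```text
clock: 1.9
eef_pos: [440.9, 141.6, 211.7]
tool_rot: [-90.2, -0.0, -159.3]
force: [0.7, -0.6, 0.6]
width: 1.005
clock: 3.0
eef_pos: [439.9, 147.6, 209.3]
tool_rot: [-90.3, 0.3, -64.6]
force: [0.0, -0.3, -0.6]
width: 1.001
clock: 4.1
eef_pos: [437.5, 147.1, 207.2]
tool_rot: [-89.6, 0.5, 30.0]
force: [0.5, -0.2, 0.3]
width: 1.0
shift [ -6.3  77.2 -22.3] turn [-0.4 -0.  -0.5] t 4.1 q [  11.    16.    99.3    0.2   65.4 -109. ] tau_w [ 0.1  -0.14  0.  ] F [ 0.5 -0.2  0.3]
```

```bash
python3 -m pendant '[[[-3,35,-11],[-0.4,0,-0.5],1],[[-3,35,-11],[0,0,0],1],[[0,0,0],[0,0,0],1]]'; python3 go.py 442.3 124.8 67 30
python3 - <<'E'
from h import *
a=snap('top','top1.png')['frame'][205:315,150:310]; b=snap('scene','scene1.png')['frame'][170:360,150:400]
a=cv2.resize(a,None,fx=4,fy=4);b=cv2.resize(b,None,fx=3,fy=3)
cv2.imwrite('pics/z1t.png',a);cv2.imwrite('pics/z1s.png',b)
E
```

```text
clock: 4.4
eef_pos: [444.0, 125.0, 136.3]
tool_rot: [-90.1, -0.1, 30.4]
force: [0.2, 1.3, -0.2]
width: 1.0
shift [-1.7 69.2  0.7] turn [0.1 0.4 0.1] t 4.4 q [   8.3   21.4  105.1   -0.    53.4 -112.1] tau_w [ 0.11 -0.1  -0.03] F [ 0.2  1.3 -0.2]
```

View pics/z1s.png

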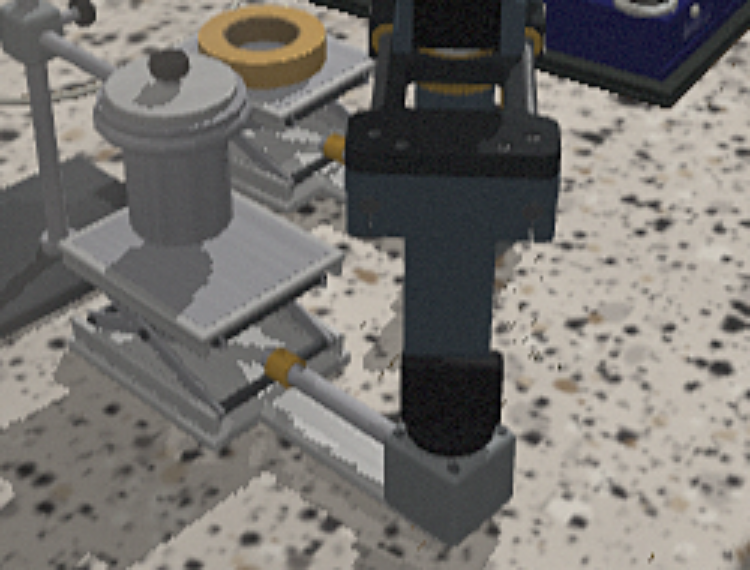

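View pics/z1t.png

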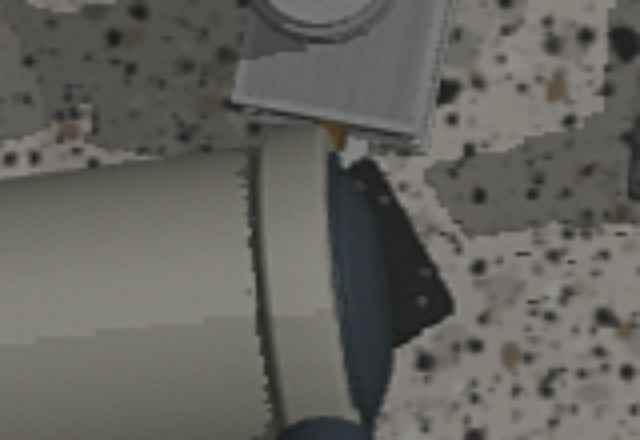

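In the scene view the finger (columns 405-495) lines up over the knob bar (402-502), and nothing is in the way. Next I'll descend and close gently.

```bash
python3 -m pendant '[[[-1,30,1],[0,0.4,0],1],[[0,28,0],[0,0,0],1],[[0,0,0],[0,0,0],1]]'; python3 go.py 442.3 124.8 67 30
```

```text
clock: 4.8
eef_pos: [448.1, 128.5, 85.1]
tool_rot: [-90.3, -0.8, 29.9]
force: [-0.5, -0.1, 0.2]
width: 1.0
shift [-7.1 18.  -0.2] turn [ 0.3 -0.1  0.8] t 4.8 q [   8.6   26.4  108.1    0.    44.7 -111.3] tau_w [ 0.14 -0.09  0.07] F [-0.5 -0.1  0.2]
```

```bash
python3 -m pendant '[[[-7,10,0],[0,0,0.8],1],[[0,7,0],[0,0,0],1],[[0,0,0],[0,0,0],1]]'; python3 go.py 442.3 124.8 67 30
```

```text
clock: 5.1
eef_pos: [443.9, 125.7, 70.8]
tool_rot: [-90.4, -0.2, 30.0]
force: [-0.1, -0.3, -0.6]
width: 1.001
shift [-1.9  3.8  0. ] turn [ 0.4 -0.   0.2] t 5.1 q [   8.6   27.8  109.    -0.4   42.9 -111. ] tau_w [ 0.1  -0.09 -0.03] F [-0.1 -0.3 -0.6]
```

```bash
python3 -m pendant '[[[-2,3,0],[0,0,0],0.3],[[0,0,0],[0,0,0],0.3],[[0,0,0],[0,0,0],0.3],[[0,0,0],[0,0,0],0.25],[[0,0,0],[0,0,0],0.25]]' 25;python3 -m pendant '[[[0,0,0],[0,0,0],0.1],[[0,0,0],[0,0,0],0.1],[[0,0,0],[0,0,0],0.1],[[0,0,0],[0,0,0],0.1]]'; python3 go.py 442.3 124.8 67 30
```

```text
clock: 5.6
eef_pos: [443.1, 124.8, 69.4]
tool_rot: [-90.4, -0.3, 30.0]
force: [-0.1, 0.0, -1.3]
width: 0.592
clock: 6.0
eef_pos: [443.2, 124.8, 69.5]
tool_rot: [-90.4, -0.3, 30.0]
force: [-0.8, -0.3, -0.9]
width: 0.238
shift [-0.8  2.5  0.5] turn [ 0.4 -0.   0.3] t 6.0 q [   8.5   27.9  109.3   -0.4   42.4 -111.1] tau_w [ 0.12 -0.09  0.03] F [-0.8 -0.3 -0.9]
```

```bash
python3 -m pendant '[[[0,0,0],[0,0,0],0.1],[[0,0,0],[0,0,0],0.1],[[0,0,0],[0,0,0],0.1],[[0,0,0],[0,0,0],0.1]]'; python3 go.py 442.3 124.8 67 30
python3 - <<'E'
from h import *
t=dict(np.load('top0.npz')); s=dict(np.load('scene0.npz'))
Z=lambda u,v:(180+(u-1.5)/4,165+(v-1.5)/4)
S=lambda u,v:(150+(u-1)/3,170+(v-1)/3)
def tri(a,b):
    o1,d1=ray(t,*a);o2,d2=ray(s,*b)
    k=np.linalg.lstsq(np.c_[d1,-d2],o2-o1,rcond=None)[0];p=o1+k[0]*d1;q=o2+k[1]*d2
    return (p+q)/2,np.linalg.norm(p-q)
p,e=tri(Z(197,112),S(169,64));print('button centre',p,e)
# pot bottom front point: nearest pt of bottom circle seen from scene camera, project candidates z
o,_=ray(s,0,0)
for z in(81,85,90,95,101):
    c=np.array([p[0],p[1],z]); d=(o-c)[:2]; d/=np.linalg.norm(d)
    f=c+np.r_[27*d,0]
    a=np.linspace(0,2*np.pi,100); ring=np.c_[c[0]+27*np.cos(a),c[1]+27*np.sin(a),0*a+z]
    q=proj(s,ring); fl=proj(s,np.c_[c[0]+37.5*np.cos(a),c[1]+37.5*np.sin(a),0*a+z+70]); tp=proj(s,c+[0,0,95])
    Zi=lambda q:((q-[150,170])*3+1).round(0)
    print(z,'low row',Zi(q[q[:,1].argmax()]),'flange low',Zi(fl[fl[:,1].argmax()]),'top',Zi(tp))
E
```

```text
clock: 6.4
eef_pos: [442.4, 126.2, 69.5]
tool_rot: [-90.3, -0.3, 29.9]
force: [0.3, -1.5, 0.9]
width: 0.156
shift [-0.8  2.5 -1.1] turn [ 0.3 -0.1  0.3] t 6.4 q [   8.6   27.9  109.3   -0.2   42.4 -111.1] tau_w [ 0.03 -0.08  0.09] F [ 0.3 -1.5  0.9]
button centre [622.08320697 101.26956411 182.81152094] 0.48660023347086917
81 low row [178. 265.] flange low [165. 160.] top [[171.  76.]]
85 low row [177. 259.] flange low [164. 152.] top [[170.  69.]]
90 low row [177. 251.] flange low [163. 144.] top [[169.  60.]]
95 low row [176. 243.] flange low [163. 135.] top [[168.  51.]]
101 low row [175. 233.] flange low [162. 124.] top [[167.  40.]]
```

The gripper stopped at a 14.2 mm opening, which matches the 14 mm bar. From the views the pot's underside is at about z 94, a gap of about 21 mm or roughly 60° of knob. I'll turn clockwise in stages and check along the way.

```bash
python3 -m pendant '[[[0,0,0],[0,4,0],0.1],[[0,0,0],[0,4,0],0.1],[[0,0,0],[0,4,0],0.1],[[0,0,0],[0,4,0],0.1]]'; python3 go.py 442.3 125.8 69 15
python3 -c "
from h import *
cv2.imwrite('pics/z2s.png',cv2.resize(snap('scene','scene2.png')['frame'][170:360,150:400],None,fx=3,fy=3))"
```

```text
clock: 6.8
eef_pos: [442.5, 125.9, 69.5]
tool_rot: [-90.2, -0.4, 13.4]
force: [-0.4, 1.3, 1.4]
width: 0.156
shift [-0.2  0.5 -0.1] turn [ 0.2 -1.6  0.4] t 6.8 q [  8.6  27.9 109.3  -0.3  42.4 -94.7] tau_w [ 0.24 -0.05  0.1 ] F [-0.4  1.3  1.4]
```

View pics/z2s.png

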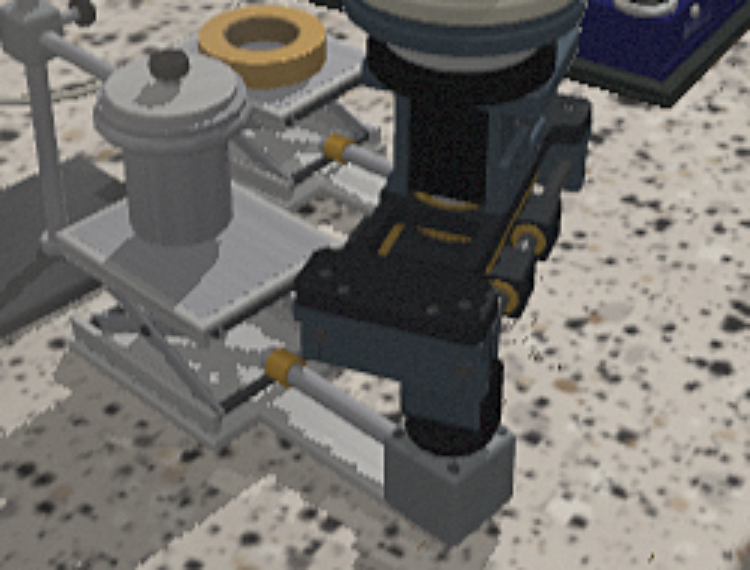

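The platform has risen: its near corner moved from row 336 to about 331 in the zoom. The pot is unchanged, with its button still at (169,64). I'll keep turning.

```bash
python3 -m pendant '[[[0,0,0],[0,4,0],0.1],[[0,0,0],[0,4,0],0.1],[[0,0,0],[0,4,0],0.1],[[0,0,0],[0,4,0],0.1],[[0,0,0],[0,4,0],0.1],[[0,0,0],[0,4,0],0.1],[[0,0,0],[0,4,0],0.1],[[0,0,0],[0,4,0],0.1],[[0,0,0],[0,4,0],0.1]]'; python3 go.py 442.3 125.8 69 -30
python3 -c "
from h import *
cv2.imwrite('pics/z3s.png',cv2.resize(snap('scene','scene3.png')['frame'][170:360,150:400],None,fx=3,fy=3))"
```

```text
clock: 7.75
eef_pos: [442.4, 125.5, 69.5]
tool_rot: [-90.0, -0.4, -23.4]
force: [0.2, 1.6, 1.1]
width: 0.15
shift [-0.2  0.5  0.2] turn [-0.1  6.6  0.4] t 7.75 q [  8.5  27.9 109.3  -0.3  42.5 -57.8] tau_w [0.15 0.06 0.18] F [0.2 1.6 1.1]
```

View pics/z3s.png

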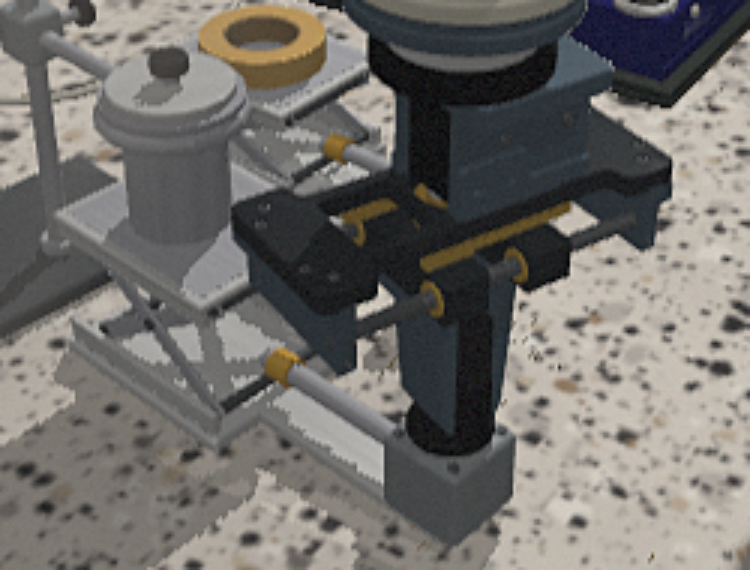

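The knob has turned 53°, so the platform should have risen about 18.6 mm. It's now close under the pot, and the pot's button is still at (169,64), so it hasn't moved. I'll set up a lift measurement and go on in small steps.

```bash
cat > lift.py <<'E'
import sys; from h import *
n=sys.argv[1]
s0=dict(np.load('scene0.npz')); s=snap('scene',n+'.png')
f0,f=s0['frame'],s['frame']
mmpx=(proj(s0,[622,101,190])-proj(s0,[622,101,189]))[0,1]
def but(f):
    g=cv2.cvtColor(f,cv2.COLOR_BGR2GRAY)[178:204,196:216]; m=((g<85)*255).astype(np.uint8)
    k,l,st,c=cv2.connectedComponentsWithStats(m); i=1+st[1:,4].argmax(); return c[i]+[196,178],st[i,4]
a,b=but(f0),but(f)
g0=cv2.cvtColor(f0,cv2.COLOR_BGR2GRAY); g=cv2.cvtColor(f,cv2.COLOR_BGR2GRAY)
T=g0[183:250,183:232]; r=cv2.matchTemplate(g[170:262,176:240],T,cv2.TM_CCOEFF_NORMED); _,mx,_,ml=cv2.minMaxLoc(r)
col=r[:,ml[0]]; y=ml[1]; sub=0
if 0<y<len(col)-1: sub=.5*(col[y-1]-col[y+1])/(col[y-1]-2*col[y]+col[y+1])
print('button',a,b,'lift mm',(b[0][1]-a[0][1])/mmpx,'| template lift mm',(y+sub-13)/mmpx,'dx',ml[0]-7,mx.round(3),'px/mm',mmpx)
cv2.imwrite('pics/z'+n+'.png',cv2.resize(f[170:360,150:400],None,fx=3,fy=3))
E
python3 lift.py l4
python3 -m pendant '[[[0,0,0],[0,4,0],0.1],[[0,0,0],[0,4,0],0.1]]'; python3 go.py 442.3 125.8 69 -34;python3 lift.py l5
```

```text
clock: 8.05
eef_pos: [442.5, 125.4, 69.5]
tool_rot: [-89.9, -0.4, -31.1]
force: [-0.5, 0.6, 1.0]
width: 0.152
shift [-0.3  0.5  0.2] turn [-0.1  2.9  0.4] t 8.05 q [  8.5  27.9 109.3  -0.3  42.5 -50.1] tau_w [0.09 0.02 0.19] F [-0.5  0.6  1. ]Traceback (most recent call last):
  File "lift.py", line 14, in <module>
    print('button',a,b,'lift mm',(b[0][1]-a[0][1])/mmpx,'| template lift mm',(y+sub-13)/mmpx,'dx',ml[0]-7,mx.round(3),'px/mm',mmpx)
                                                                                                          ^^^^^^^^
AttributeError: 'float' object has no attribute 'round'
Traceback (most recent call last):
  File "lift.py", line 14, in <module>
    print('button',a,b,'lift mm',(b[0][1]-a[0][1])/mmpx,'| template lift mm',(y+sub-13)/mmpx,'dx',ml[0]-7,mx.round(3),'px/mm',mmpx)
                                                                                                          ^^^^^^^^
AttributeError: 'float' object has no attribute 'round'
```

```bash
sed -i 's/mx.round(3)/round(mx,3)/' lift.py; python3 lift.py l6
python3 -m pendant '[[[0,0,0],[0,4,0],0.1]]'; python3 lift.py l7
```

```text
button (array([205.712, 191.544]), np.int32(125)) (array([205.85470085, 189.24786325]), np.int32(117)) lift mm 3.797742000197045 | template lift mm 2.75185568121286 dx 0 0.7 px/mm -0.6046057768056983
clock: 8.25
eef_pos: [442.4, 125.4, 69.5]
tool_rot: [-89.9, -0.4, -34.8]
force: [-0.4, -0.0, 1.5]
width: 0.148
button (array([205.712, 191.544]), np.int32(125)) (array([205.72881356, 188.42372881]), np.int32(118)) lift mm 5.160835880407843 | template lift mm 3.4295668330271742 dx -1 0.678 px/mm -0.6046057768056983
```

View pics/zl7.png

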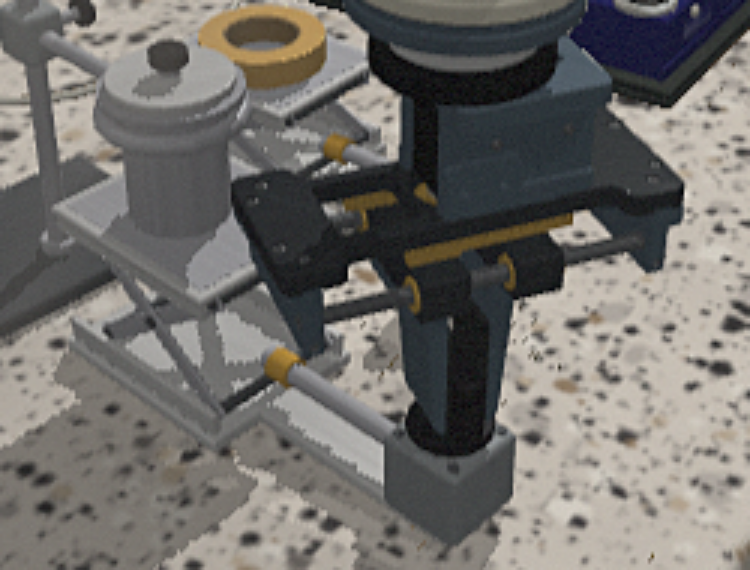

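The pot has risen about 5 mm by its button. The template match says 3.4 mm, but that includes static background. It stands on the platform and its flange is clear of the ring, so I'll stop turning, open and retreat straight up.

```bash
python3 -m pendant '[[[0,0,0],[0,0,0],0.4],[[0,0,0],[0,0,0],0.5],[[0,0,0],[0,0,0],0.5],[[0,0,0],[0,0,0],0.5],[[0,0,0],[0,0,0],0.5]]'; python3 go.py 442.3 125.8 180 -34.8; python3 lift.py l8
```

```text
clock: 8.8
eef_pos: [442.5, 125.3, 69.4]
tool_rot: [-89.9, -0.4, -34.5]
force: [0.2, -0.7, -0.0]
width: 0.498
shift [   0.4 -110.6    0.5] turn [-0.1  0.3  0.4] t 8.8 q [  8.5  27.9 109.3  -0.3  42.4 -46.7] tau_w [ 0.06 -0.16 -0.01] F [ 0.2 -0.7 -0. ]
button (array([205.712, 191.544]), np.int32(125)) (array([205.79130435, 188.35652174]), np.int32(115)) lift mm 5.271994385680383 | template lift mm 3.6105613211852305 dx -1 0.674 px/mm -0.6046057768056983
```

```bash
python3 -m pendant '[[[0,-20,0],[0,0,0],0.5],[[0,-30,0],[0,0,0],0.5],[[0,-40,0],[0,0,0],0.5],[[0,-40,0],[0,0,0],0.5],[[0,-40,0],[0,0,0],0.5]]' && python3 go.py 390 -150 240 -34.8
```

```text
clock: 9.35
eef_pos: [438.1, 125.2, 240.7]
tool_rot: [-90.3, 0.1, -34.4]
force: [0.7, 0.7, -1.2]
width: 0.501
shift [ 115.9    2.1 -254.2] turn [ 0.3  0.4 -0.1] t 9.35 q [  8.6  13.   97.4  -0.2  69.8 -46.9] tau_w [ 0.05 -0.17 -0.  ] F [ 0.7  0.7 -1.2]
```

```bash
python3 -m pendant '[[[16,0,-36],[0,0,0],0.5],[[16,0,-36],[0,0,0],0.5],[[16,0,-36],[0,0,0],0.5],[[16,0,-36],[0,0,0],0.5],[[16,0,-36],[0,0,0],0.5],[[16,0,-36],[0,0,0],0.5],[[16,0,-36],[0,0,0],0.5],[[0,0,0],[0,0,0],0.5],[[0,0,0],[0,0,0],0.5]]'; python3 lift.py l9
python3 - <<'E'
from h import *
cv2.imwrite('pics/zt9.png',cv2.resize(snap('top','t9.png')['frame'][115:315,180:380],None,fx=3,fy=3))
E
```

```text
clock: 10.25
eef_pos: [389.6, -155.4, 248.3]
tool_rot: [-89.9, -0.6, -34.1]
force: [0.5, 0.3, -0.1]
width: 0.502
button (array([205.712, 191.544]), np.int32(125)) (array([205.71544715, 188.56097561]), np.int32(123)) lift mm 4.93383375528442 | template lift mm 4.3809937791661655 dx 0 0.76 px/mm -0.6046057768056983
```

View pics/zl9.png

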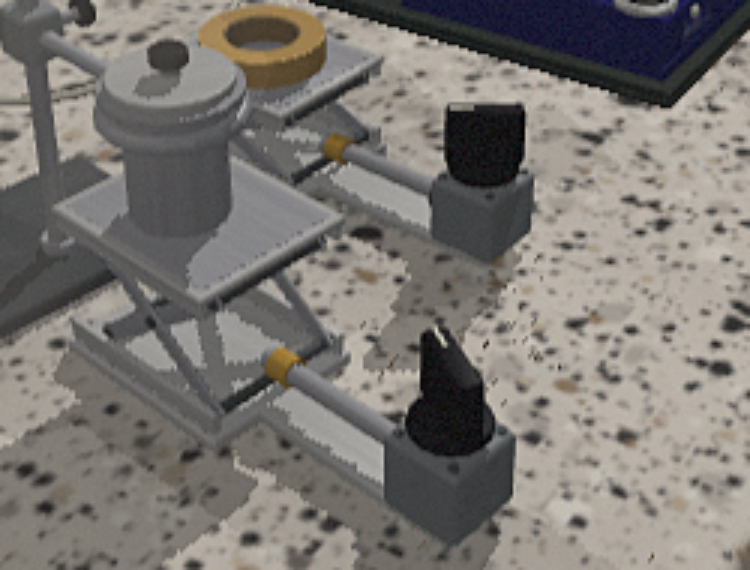

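View pics/zt9.png

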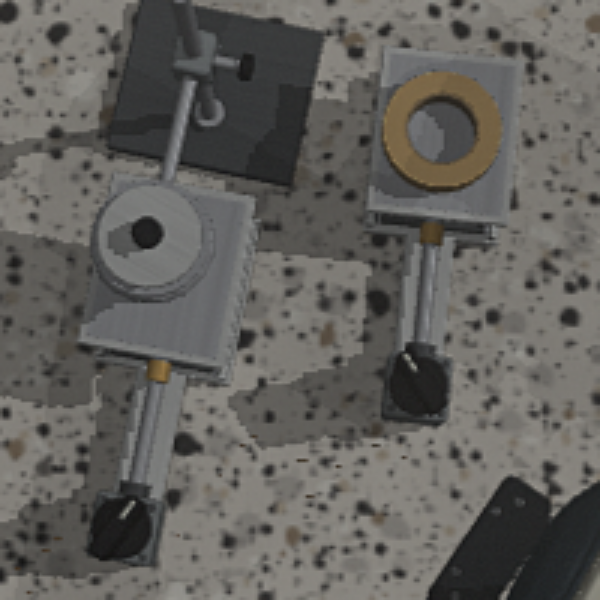

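The pot stands upright on the raised platform. The knob bar is now roughly along the view direction at (450,390), and the spare jack and tape roll haven't moved. As a cross-check, I'll work out the platform's height from its near corner.

Run:
```python
from h import *
s=dict(np.load('l9.npz'))
for z in (73,90,95.6,100): print(z,(proj(s,[564.8,152.4,z])-[150,170])*3+1)
st=sense();print(st['clock'],st['force'],abs(st['qd']).max())
a=cv2.imread('pics/scene0.png').astype(int)[170:255,215:335];b=s['frame'].astype(int)[170:255,215:335]
print('spare diff (mean)',abs(a-b)[:, 25:].mean())
```

```text
73 [[207.5460493  336.29042098]]
90 [[205.3721201  308.26821043]]
95.6 [[204.64457507 298.89006698]]
100 [[204.0688838  291.46933673]]
10.35 [ 0.63724191 -0.91864525 -0.94326955] 1.3540752851460487
spare diff (mean) 8.695232198142415
```

```bash
python3 -m pendant '[[[0,0,0],[0,0,0],0.5],[[0,0,0],[0,0,0],0.5],[[0,0,0],[0,0,0],0.5]]'; python3 lift.py l10; python3 -c "
from station import job_done; print(job_done())"
```

```text
clock: 10.65
eef_pos: [390.3, -152.0, 248.3]
tool_rot: [-89.9, -0.6, -33.7]
force: [0.9, 0.4, -0.4]
width: 0.496
button (array([205.712, 191.544]), np.int32(125)) (array([205.67213115, 188.55737705]), np.int32(122)) lift mm 4.939785667611126 | template lift mm 4.371211060678757 dx 0 0.759 px/mm -0.6046057768056983
the job is handed in; nothing more can be done
None
```

The platform now carries the pot, lifted about 5 mm off the ring, and I handed the job in at about 10.7 s. I gripped the knob bar of the jack under the pot, turned it about 65° clockwise, let go and moved the arm clear.

**Lift:** the last picture puts the lift at 4.9 mm by the lid button and 4.4 mm by template match, both under 1 cm. The reading stayed the same after release and retreat. The template figure is the less reliable one, because it includes some static background.

**Platform height:** this check disagreed a little. The gripper's turn implies about 95.6 mm, but the platform's near corner in the image reads about 92 mm. Some slip or play in the grip on the bar could explain that, but I didn't confirm it. My first estimate of the gap under the pot, about 21 mm, was also too high; contact came after roughly 14 to 17.5 mm.

**Spare jack:** the jack and its tape roll look unchanged in both views. A pixel comparison of that area differed by 8.7 grey levels on average, which I put down to image noise and shadow without checking further.

**Forces:** the wrist force readings at the end of each move stayed within a few newtons.

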